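# Put the red food thermometer away in its red tube

### The job

The red probe thermometer in the drying rack is dry: lift it out by its head, lower it stem first into the tube with the red collar and push it down until its head sits on the collar, then let go. Do not drop or slam it in, and leave the blue and the yellow thermometers where they are.

Things in the scene. Friction and masses are not known exactly. Their poses are not given: they have to be found in the camera images.
- probe_red: Thermometer with a red head, upright in one of the two holes of a drying rack. Head: cylinder 40 mm wide, 45 high, small dark display on top; grip it here from above. Below it an 8 mm steel stem (tip 70 mm under the head) with a plug at its top, 16 mm wide, tapering to the stem within 20 mm. Origin: on the axis at the head's underside, z up along the axis. 60 g. Head rests 90 mm above the work surface.
- tube_red_mouth (a point): Centre of the mouth of the red tube, at the top of its collar, 85 mm above the work surface; z up. Fixed upright clear tube, 22 mm bore, floor 73 mm below the mouth; red collar 40 mm wide outside, its bore flaring to 30 mm at the top; red foot 64 mm wide. The red head comes to rest on the collar. Like tubes with blue (empty) and yellow collars stand 85 mm or more away; order varies.
- probe_blue: Same thermometer, blue head, in the rack's other hole, 110 mm from the red one; leave it alone. Origin at the underside of its head, z up. The wooden rack is fixed; its top board (190 x 70 x 12 mm, 20 mm holes, top face 90 mm above the work surface) carries the heads.
- probe_yellow: Same thermometer, yellow head, already put away in the yellow-collared tube (its top 130 mm above the work surface, the tallest thing near the work); leave it alone. Origin at the underside of its head, z up. Taller jars and a bottle stand behind, beyond x = 0.59 m.
Mind the look-alikes: they are no part of the job. Leave any turquoise look-alike of the probe_red alone.

How it is judged:
By the outcome, as a careful person would: the job done as asked, in the order asked, and still so for the second after the job is handed in, with the robot touching nothing.
It also fails if it takes over 42 s, if anything falls off the work surface, if the arm or the gripper's body presses on something with over 40 N, if the wrist force passes 120 N, or if a joint passes its speed limit or range.

### The arm

A 6-joint arm with a two-finger parallel gripper is mounted at the origin on a cart in front of the work surface, level with it; the furniture and walls round the work are solid. World frame = base frame: x ahead of the robot, y to its left, z up, the work surface at z = 0. Lengths are in m, angles in degrees, forces in N, time in s.
With the tool pointing down it reaches from about 0.25 to 0.775 m from the base axis. Payload 8.9 kg.
Tool frame: the origin (TCP) lies midway between the tips of the shut fingers; the grasp point (between the pads) lies 19 mm behind it; z points along the fingers, y is the line along which they close (so a half turn about z gives the same grasp; the last joint's range is limited). The gripper opens to 85 mm and grips with 20 to 120 N. Pads are 22 mm wide; open, the fingers measure 114 mm over their backs; the gripper's body (76 mm by 85 mm) begins 54 mm behind the grasp point. The pads swing forward as they close: fully open they stand 13 mm farther back than shut.
Start: joints at [-80.46, 16.656, -8.789, 64.555, 0, 82.019], TCP at [0.158, -0.501, 0.231] pointing down, gripper open.
Joint ranges: [-144.48, 144.48], [-52.06, 99.96], [-74.48, 78.29], [-112.23, 115.85], [-86.99, 84.42], [-180, 180]. Speed limits (degrees/s): [127.2, 127.2, 159.86, 180, 180, 180].

### API

Orientations are given as a 3x3 rotation matrix whose columns are the frame's x, y, z axes.
In Python, from bench import get_obs, get_image, finish_job gives the robot as it stands.
- The arm moves only by the tool play_rows, never from a script. Its argument "increments" is a list of rows, each an object with "linear": the shift along the tool's x, y, z in cm, a list of three; "yaw": the turn about the tool's z in degrees; "claw": the finger opening in cm, from 0 to 8.54. A call has 1 to 5 rows; each row is the pose to reach, as a shift and turn from the pose commanded when the call began, along the tool's axes at that moment; what a row does not reach only later rows make up. A row lasts 1/10 s, in which the tool goes at most 50 mm and 8.59 degrees, less where a joint would pass 70% of its speed; a pose out of reach is approached as far as the arm can. A call with a gripper value outside its range is refused whole. The fingers move at their own pace and stop on an object; "force" is the grip in N (left out, the last holds). Time passes only in rows, so rows that repeat a pose let the fingers close. It gives the time, the measured TCP pose, the force, the opening and the grip force at its end, in the units of the state.
- get_obs(): the state, without advancing time (a new reading comes with each control period).
- get_image(name): name is "side" or "top" or "wrist"; returns a dict with "frame" (480x640x3 uint8, blue, green, red), "fx", "fy", "cx", "cy" (pixels), "k1" (the pictures are not rectified: a ray, as slopes to the right and down, at radius r is drawn at 1 + k1 r^2 times it, then the intrinsics apply), "extrinsics" (4x4, takes a point from camera to world coordinates); the wrist camera has in their place "hand_eye" (4x4, takes a point from camera to tool coordinates, whose origin is the TCP and whose axes are the flange's). Camera axes: x right, y up, looking along -z (the intrinsics and any distortion apply to the point x, -y, -z); pixel columns grow to the right and rows downward; lengths in m; the calibration is good to about 2 mm. A picture is of the moment at which its call begins: read the wrist's pose just before it. There is no depth.
- finish_job(): hands the job in; it is judged then, once.
The state is a dict: "time": time; "qpos": joint angles; "joint_velocities": joint speeds; "joint_efforts": joint torques, N m; "eef_pos": TCP position; "tool_rot": TCP orientation; "force": force on the tool from outside, world axes, zero at the start; "wrist_torque": the same for the moment, N m; "gripper_width": finger opening in m; "finger_force": force on a finger pad.
Only numpy, scipy, OpenCV 4.12 (cv2) and the standard library are available. Lean on these libraries where they do the work, as an engineer would, in place of code of your own. Each camera call takes 0.05 s, during which the arm holds its last target. There are 200 camera calls.

## Working session

There is one attempt and no reset: what is moved stays moved. The work goes in short steps, Python scripts to look and compute and a tool call to move; the robot and the scene stay as the last step left them, time stands still between calls to the robot, and variables do not carry over. Pictures are saved under pics/ and viewed, at most 10 in all, crops included, and the job is handed in when it is done.

Besides the shell and the picture viewer there is one more tool, called after "Emit:" by a JSON object that holds its "fn" and its "kwargs". play_rows: Moves the arm, as the interface text tells. Its arguments: {"type":"object","properties":{"increments":{"type":"array","items":{"type":"object","properties":{"linear":{"type":"array","items":{"type":"number"}},"yaw":{"type":"number"},"claw":{"type":"number"}}}},"force":{"type":"number"}},"required":["increments"]}

```bash
mkdir -p pics; cat > h.py <<'E'
import numpy as np, cv2
from bench import get_obs, get_image
def cam(n):
    o=get_obs(); d=get_image(n)
    if 'extrinsics' in d: T=np.array(d['extrinsics'])
    else:
        W=np.eye(4); W[:3,:3]=o['tool_rot']; W[:3,3]=o['eef_pos']; T=W@np.array(d['hand_eye'])
    d['T']=T; return d
def ray(d,u,v):
    x,y=(u-d['cx'])/d['fx'],(v-d['cy'])/d['fy']; a,b=x,y
    for _ in range(20):
        s=1+d['k1']*(a*a+b*b); a,b=x/s,y/s
    r=d['T'][:3,:3]@np.array([a,-b,-1]); return d['T'][:3,3],r/np.linalg.norm(r)
def onz(d,u,v,z):
    o,r=ray(d,u,v); return o+r*(z-o[2])/r[2]
def meet(rs):
    A=sum(np.eye(3)-np.outer(r,r) for o,r in rs); b=sum((np.eye(3)-np.outer(r,r))@o for o,r in rs)
    p=np.linalg.solve(A,b); return p,[np.linalg.norm((np.eye(3)-np.outer(r,r))@(p-o)) for o,r in rs]
def proj(d,p):
    c=np.linalg.inv(d['T'])@np.append(p,1); a,b=c[0]/-c[2],-c[1]/-c[2]; s=1+d['k1']*(a*a+b*b)
    return d['fx']*a*s+d['cx'],d['fy']*b*s+d['cy']
def blobs(d,name,amin=60):
    hsv=cv2.cvtColor(d['frame'],cv2.COLOR_BGR2HSV)
    R={'red':[(0,8),(172,180)],'yellow':[(20,34)],'turq':[(80,98)],'blue':[(100,125)]}[name]
    m=sum(cv2.inRange(hsv,(a,120,60),(b,255,255)) for a,b in R)
    n,l,s,c=cv2.connectedComponentsWithStats(m)
    return [(s[i].tolist(),c[i].round(1).tolist()) for i in range(1,n) if s[i][4]>amin]
E
python3 - <<'E'
from h import *
print(get_obs()['tool_rot'])
for n in ('side','top'):
    d=cam(n); cv2.imwrite(f'pics/{n}0.png',d['frame']); print(n,d['T'].round(3).tolist(),d['fx'],d['k1'])
    for c in ('red','yellow','turq','blue'): print(c,blobs(d,c))
E
```

```text
[[ 9.53616322e-01  3.01024688e-01 -2.16824655e-04]
 [ 3.01024710e-01 -9.53615454e-01  1.29976096e-03]
 [ 1.84492795e-04 -1.30474284e-03 -9.99999132e-01]]
side [[-0.869, 0.27, -0.415, 0.149], [-0.494, -0.483, 0.723, 0.577], [-0.005, 0.833, 0.553, 0.591], [0.0, 0.0, 0.0, 1.0]] 501.59304959481085 -0.060913182054639164
red [([457, 0, 183, 275, 27965], [536.6, 133.8]), ([579, 159, 61, 151, 5686], [617.3, 229.1]), ([139, 160, 10, 8, 62], [144.0, 163.3]), ([365, 193, 21, 32, 580], [375.1, 208.3]), ([530, 290, 110, 190, 13449], [594.0, 396.3]), ([251, 326, 30, 28, 581], [266.0, 339.1]), ([248, 359, 44, 37, 936], [270.3, 378.6])]
yellow [([233, 113, 20, 24, 376], [243.1, 124.5]), ([144, 131, 28, 30, 369], [156.8, 141.7]), ([98, 153, 25, 34, 477], [109.9, 168.5]), ([70, 166, 34, 35, 825], [87.4, 183.6]), ([299, 263, 29, 48, 1159], [312.7, 285.8]), ([355, 301, 49, 36, 1219], [379.4, 318.5]), ([293, 319, 42, 31, 818], [313.5, 335.5]), ([313, 370, 49, 57, 1119], [337.6, 397.0]), ([178, 391, 82, 73, 1209], [221.5, 439.2])]
turq [([296, 227, 23, 36, 674], [306.9, 244.0])]
blue [([316, 180, 19, 27, 
[... 403 characters left out ...]
([0, 376, 13, 22, 239], [5.7, 387.5]), ([231, 425, 106, 34, 522], [288.7, 445.8]), ([189, 430, 21, 29, 222], [195.7, 443.8]), ([121, 437, 26, 23, 425], [133.1, 447.9]), ([200, 439, 10, 10, 74], [204.1, 443.2])]
yellow [([378, 53, 30, 35, 790], [391.8, 69.7]), ([358, 103, 34, 33, 415], [371.0, 114.6]), ([131, 240, 46, 53, 236], [166.5, 268.5]), ([250, 258, 40, 41, 1293], [269.3, 278.1]), ([289, 311, 38, 42, 1180], [307.3, 331.6]), ([178, 330, 67, 18, 974], [212.7, 338.2])]
turq [([322, 210, 28, 30, 637], [335.2, 224.9])]
blue [([414, 179, 30, 30, 618], [428.2, 193.1]), ([319, 264, 39, 40, 1144], [337.5, 284.0]), ([154, 268, 14, 7, 64], [160.4, 270.6]), ([110, 278, 15, 8, 64], [116.9, 281.1])]
```

View pics/side0.png

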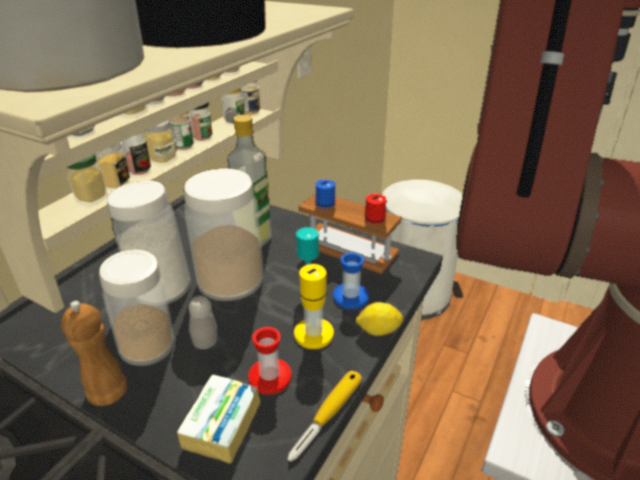

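View pics/top0.png

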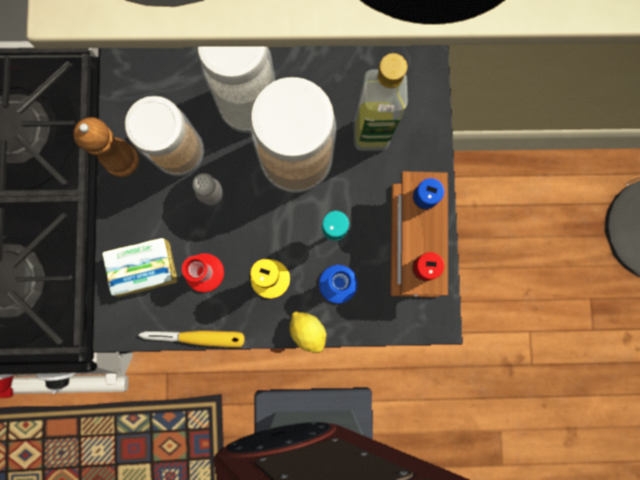

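The side view shows the red head at (375,208) beside the blue one (325,193) in the rack. The red tube's collar is at (266,339), and the yellow probe is at (313,286) in its tube. The blue tube is at (351,265), with a loose turquoise head-like object at (307,244).

The top view shows the red head at (430,266), the red tube at (203,272) with its mouth near (199,269), yellow at (269,278), blue tube at (338,284), and turquoise at (335,225).

Candidates: the red head in the rack (side 375,208 / top 430,266) is probe_red, as it is red and in a rack hole. Turquoise (307,244) is the look-alike and stands outside the rack. An enlarged crop will confirm.

```bash
python3 - <<'E'
from h import *
s=cv2.imread('pics/side0.png');t=cv2.imread('pics/top0.png')
f=lambda i,u,v:cv2.resize(i[v-27:v+27,u-36:u+36],(396,297),interpolation=cv2.INTER_CUBIC)
cv2.imwrite('pics/crop1.png',np.vstack([np.hstack([f(s,375,208),f(t,430,266)]),np.hstack([f(s,266,345),f(t,200,270)])]))
E
```

```text
(no output)
```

View pics/crop1.png

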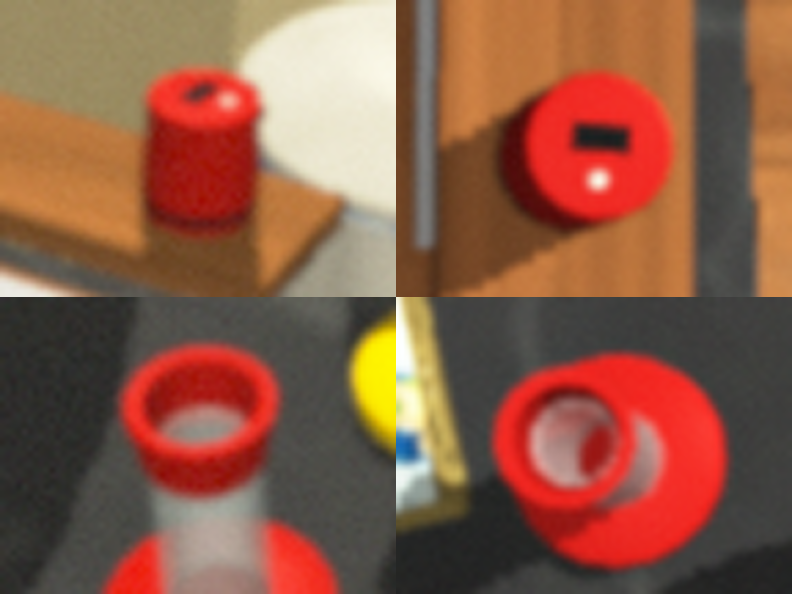

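The crops confirm probe_red: a red head with a dark display, in the rack hole. Head-top centre is about (375.7,198.4) side and (430.7,265.1) top. Red collar rim centre is about (266,336.7) side and (194.5,268.1) top.

```bash
cat > m.py <<'E'
from h import *
S=cam('side');T=cam('top')
P={'head':((375.7,198.4),(430.7,265.1)),'mouth':((266,336.7),(194.5,268.1)),'yel':((313,270.5),(265,272)),'blue':((325.3,184.5),(430,190)),'turq':((307,233.5),(336,223.5)),'btube':((351,257),(340.5,283))}
for k,(a,b) in P.items():
    p,e=meet([ray(S,*a),ray(T,*b)]); print(k,p.round(4),np.round(e,4))
print('rack',[onz(T,u,v,.09).round(3).tolist() for u,v in((403,172),(447,172),(447,296),(403,296))])
print('head@.135',onz(S,*P['head'][0],.135),onz(T,*P['head'][1],.135))
print('mouth@.085',onz(S,*P['mouth'][0],.085),onz(T,*P['mouth'][1],.085))
E
python3 m.py
```

```text
head [ 0.4573 -0.1697  0.1365] [0. 0.]
mouth [0.4639 0.1792 0.0864] [0.0001 0.0001]
yel [0.4518 0.069  0.1331] [0.0004 0.0004]
blue [ 0.5669 -0.1742  0.1351] [0.0012 0.0012]
turq [ 0.5241 -0.0354  0.1154] [0.0002 0.0002]
btube [ 0.4389 -0.0403  0.0925] [0.0024 0.0024]
rack [[0.607, -0.143, 0.09], [0.606, -0.212, 0.09], [0.414, -0.203, 0.09], [0.415, -0.136, 0.09]]
head@.135 [ 0.45830289 -0.17224045  0.135     ] [ 0.45745221 -0.17005342  0.135     ]
mouth@.085 [0.46457773 0.17806871 0.085     ] [0.46412929 0.17953895 0.085     ]
```

Emit:
{"fn": "play_rows", "kwargs": {"increments": [{"linear":[3.8,-2.2,-0.4],"yaw":-7,"claw":8.5},{"linear":[7.6,-4.4,-0.8],"yaw":-14,"claw":8.5},{"linear":[11.4,-6.6,-1.2],"yaw":-21,"claw":8.5},{"linear":[15.2,-8.8,-1.6],"yaw":-28,"claw":8.5},{"linear":[19,-11,-2],"yaw":-35,"claw":8.5}]}}

```text
time: 0.7
eef_pos: [0.3069, -0.3371, 0.2515]
tool_rot: [[0.605, 0.796, 0.0], [0.796, -0.605, -0.0], [0.0, 0.0, -1.0]]
force: [0.7, -0.9, 0.4]
gripper_width: 0.0848
finger_force: 0.0
```

```bash
cat > go.py <<'E'
import sys
from h import *
p=np.array([float(a) for a in sys.argv[1:4]]); o=get_obs(); R=np.array(o['tool_rot'])
print('t',o['time'],'pos',np.round(o['eef_pos'],4),'yaw',np.degrees(np.arctan2(R[1,0],R[0,0])).round(2),'tilt',R[2].round(4),'cm',(R.T@(p-o['eef_pos'])*100).round(2),'F',np.round(o['force'],2),'w',round(o['gripper_width'],4),o['finger_force'])
E
python3 go.py .4575 -.1705 .25; python3 -c "
from h import *
d=get_image('wrist');print(np.round(d['hand_eye'],3),d['fx'])"
```

```text
t 0.7 pos [ 0.3069 -0.3371  0.2515] yaw 52.79 tilt [ 0.e+00  1.e-04 -1.e+00] cm [22.37  1.91  0.15] F [ 0.72 -0.85  0.35] w 0.0848 0.0
[[ 0.     0.955  0.295  0.075]
 [ 1.    -0.     0.     0.   ]
 [ 0.     0.295 -0.955 -0.143]
 [ 0.     0.     0.     1.   ]] 339.2313944089036
```

Emit:
{"fn": "play_rows", "kwargs": {"increments": [{"linear":[4.5,0.4,0],"yaw":-7.4,"claw":8.5},{"linear":[9,0.8,0],"yaw":-14.8,"claw":8.5},{"linear":[13.5,1.1,0],"yaw":-22.2,"claw":8.5},{"linear":[18,1.5,0.1],"yaw":-29.6,"claw":8.5},{"linear":[22.4,1.9,0.1],"yaw":-37.2,"claw":8.5}]}}

```text
time: 1.25
eef_pos: [0.4584, -0.1707, 0.2503]
tool_rot: [[-0.0, 1.0, 0.0], [1.0, 0.0, -0.0], [-0.0, 0.0, -1.0]]
force: [0.3, -0.8, 0.3]
gripper_width: 0.0851
finger_force: 0.0
```

```bash
python3 - <<'E'
from h import *
d=cam('wrist'); cv2.imwrite('pics/w1.png',d['frame']); print(blobs(d,'red'),proj(d,np.array([.4575,-.1705,.135])))
E
python3 go.py .4575 -.1705 .25
```

```text
[([180, 1, 10, 11, 63], [184.9, 6.1]), ([0, 31, 11, 98, 709], [3.8, 80.3]), ([297, 207, 50, 56, 1991], [321.5, 234.6])] (np.float64(319.21430944729764), np.float64(240.11731105615246))
t 1.3 pos [ 0.4618 -0.1666  0.2502] yaw 90.69 tilt [ 0.0023  0.0023 -1.    ] cm [-0.39 -0.44  0.02] F [ 0.66  4.47 -0.15] w 0.0849 0.0
```

View pics/w1.png

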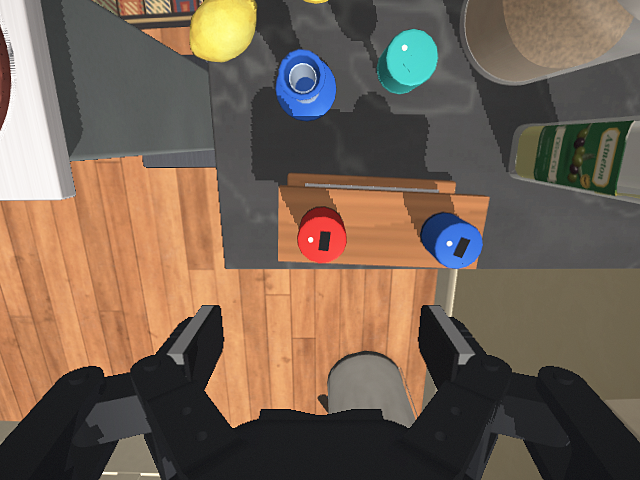

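The wrist view shows the red head at (322,238), display on top, between the fingers in x. Blue is at (453,240) and clear. The arm was still settling, so I will hold, then measure again.

Emit:
{"fn": "play_rows", "kwargs": {"increments": [{"linear":[0,0,1],"claw":8.5},{"linear":[0,0,2],"claw":8.5},{"linear":[0,0,3],"claw":8.5},{"linear":[0,0,3],"claw":8.5},{"linear":[0,0,3],"claw":8.5}]}}

```text
$.increments[0]: bad value
```

```bash
cat > ell.py <<'E'
from h import *
# top-face ellipse: bright red, tighter threshold; largest blob near expected pixel
def face(d,p,smin=120,vmin=150):
    hsv=cv2.cvtColor(d['frame'],cv2.COLOR_BGR2HSV)
    m=sum(cv2.inRange(hsv,(a,smin,vmin),(b,255,255)) for a,b in((0,8),(172,180)))
    c,_=cv2.findContours(m,cv2.RETR_EXTERNAL,cv2.CHAIN_APPROX_NONE)
    e=proj(d,p); c=min((k for k in c if len(k)>40),key=lambda k:np.hypot(*(k[:,0].mean(0)-e)))
    return cv2.fitEllipse(cv2.convexHull(c)),e
E
python3 - <<'E'
from ell import *
d=cam('wrist')
p=np.array([.4575,-.1705,.135])
for v in (120,150,180,200):
    f,e=face(d,p,120,v); print(v,np.round(f[0],1),np.round(f[1],1),np.round(e,1),onz(d,*f[0],.1365).round(4))
cv2.imwrite('pics/w2.png',d['frame'])
E
python3 go.py .4575 -.1705 .22
```

```text
120 [317.  244.5] [46.2 49.7] [314.6 245.4] [ 0.4594 -0.1693  0.1365]
150 [317.  244.8] [46.  48.6] [314.6 245.4] [ 0.4594 -0.1695  0.1365]
180 [317.  244.9] [45.9 48.2] [314.6 245.4] [ 0.4595 -0.1696  0.1365]
200 [316.9 244.8] [45.7 47.9] [314.6 245.4] [ 0.4594 -0.1696  0.1365]
t 1.35 pos [ 0.46   -0.1688  0.2501] yaw 90.26 tilt [ 1.2e-03  8.0e-04 -1.0e+00] cm [-0.18 -0.25  3.01] F [ 0.14 -0.93 -0.3 ] w 0.0851 0.0
```

Emit:
{"fn": "play_rows", "kwargs": {"increments": [{"linear":[0,0,1],"yaw":0,"claw":8.5},{"linear":[0,0,2],"yaw":0,"claw":8.5},{"linear":[0,0,3],"yaw":0,"claw":8.5},{"linear":[0,0,3],"yaw":0,"claw":8.5},{"linear":[0,0,3],"yaw":0,"claw":8.5}]}}

```text
time: 1.85
eef_pos: [0.4569, -0.1729, 0.22]
tool_rot: [[0.006, 1.0, -0.001], [1.0, -0.006, 0.0], [0.0, -0.001, -1.0]]
force: [0.1, -0.2, 0.4]
gripper_width: 0.085
finger_force: 0.0
```

```bash
python3 - <<'E'
from ell import *
d=cam('wrist')
p=np.array([.4575,-.1705,.135])
for v in (150,200):
    f,e=face(d,p,120,v); print(v,np.round(f[0],1),np.round(f[1],1),np.round(e,1),onz(d,*f[0],.1365).round(4))
S=cam('side');T=cam('top')
q,e=meet([ray(d,*f[0]),ray(S,375.7,198.4),ray(T,430.7,265.1)]);print(q.round(4),np.round(e,4))
E
python3 go.py .458 -.170 .22
```

```text
150 [324.1 248.3] [51.8 54.7] [321.3 249.1] [ 0.4595 -0.1694  0.1365]
200 [324.  248.5] [51.3 54.2] [321.3 249.1] [ 0.4594 -0.1696  0.1365]
[ 0.4581 -0.17    0.136 ] [0.0013 0.0007 0.0007]
t 2.0 pos [ 0.4576 -0.1727  0.2207] yaw 89.68 tilt [-3.e-04  6.e-04 -1.e+00] cm [0.28 0.04 0.07] F [ 0.55 -0.53  0.67] w 0.0848 0.0
```

Emit:
{"fn": "play_rows", "kwargs": {"increments": [{"linear":[0.2,0.1,3],"yaw":0,"claw":8.5},{"linear":[0.3,0.1,6],"yaw":0,"claw":8.5},{"linear":[0.3,0.1,9],"yaw":0,"claw":8.5},{"linear":[0.3,0.1,11.5],"yaw":0,"claw":8.5},{"linear":[0.3,0.1,12.5],"yaw":0,"claw":8.5}]}}

```text
time: 2.5
eef_pos: [0.4575, -0.1689, 0.0936]
tool_rot: [[0.005, 1.0, -0.002], [1.0, -0.005, 0.001], [0.001, -0.002, -1.0]]
force: [0.3, -0.3, -0.3]
gripper_width: 0.0849
finger_force: 0.0
```

Emit:
{"fn": "play_rows", "kwargs": {"increments": [{"linear":[0,0,0],"yaw":0,"claw":8.5},{"linear":[0,0,0],"yaw":0,"claw":8.5},{"linear":[0,0,0],"yaw":0,"claw":8.5}]}}

```text
time: 2.8
eef_pos: [0.4595, -0.1699, 0.0966]
tool_rot: [[0.005, 1.0, 0.002], [1.0, -0.005, -0.001], [-0.001, 0.002, -1.0]]
force: [0.2, 0.2, 0.5]
gripper_width: 0.0849
finger_force: 0.0
```

```bash
python3 go.py .4585 -.170 .096
```

```text
t 2.8 pos [ 0.4595 -0.1699  0.0966] yaw 89.72 tilt [-0.0011  0.002  -1.    ] cm [-0.01 -0.1   0.06] F [0.16 0.16 0.46] w 0.0849 0.0
```

Emit:
{"fn": "play_rows", "kwargs": {"force": 30, "increments": [{"linear":[0,-0.1,0],"yaw":0,"claw":6.5},{"linear":[0,-0.1,0],"yaw":0,"claw":5.5},{"linear":[0,-0.1,0],"yaw":0,"claw":4.7},{"linear":[0,-0.1,0],"yaw":0,"claw":4.3},{"linear":[0,-0.1,0],"yaw":0,"claw":3.9}]}}

```text
time: 3.3
eef_pos: [0.4577, -0.1694, 0.0956]
tool_rot: [[0.005, 1.0, 0.0], [1.0, -0.005, -0.0], [-0.0, 0.0, -1.0]]
force: [-0.6, 0.2, 4.1]
gripper_width: 0.0394
finger_force: 20.9
```

Emit:
{"fn": "play_rows", "kwargs": {"force": 30, "increments": [{"linear":[0,0,0],"yaw":0,"claw":3.5},{"linear":[0,0,0],"yaw":0,"claw":3.2},{"linear":[0,0,0],"yaw":0,"claw":3.0},{"linear":[0,0,0],"yaw":0,"claw":3.0}]}}

```text
time: 3.7
eef_pos: [0.4577, -0.1694, 0.0956]
tool_rot: [[0.005, 1.0, 0.0], [1.0, -0.005, -0.0], [-0.0, 0.0, -1.0]]
force: [-0.5, 0.2, 5.3]
gripper_width: 0.0392
finger_force: 29.5
```

```bash
python3 go.py .4585 -.170 .2
```

```text
t 3.7 pos [ 0.4577 -0.1694  0.0956] yaw 89.73 tilt [-3.e-04  4.e-04 -1.e+00] cm [ -0.06   0.08 -10.44] F [-0.51  0.23  5.26] w 0.0392 29.54838886333164
```

Emit:
{"fn": "play_rows", "kwargs": {"increments": [{"linear":[0,0,-0.7],"yaw":0,"claw":3.0},{"linear":[0,0,-1.8],"yaw":0,"claw":3.0},{"linear":[0,0,-3.5],"yaw":0,"claw":3.0},{"linear":[0,0,-5.5],"yaw":0,"claw":3.0},{"linear":[0,0,-7.5],"yaw":0,"claw":3.0}]}}

```text
time: 4.2
eef_pos: [0.4575, -0.1693, 0.1718]
tool_rot: [[0.005, 1.0, 0.0], [1.0, -0.005, -0.0], [-0.0, 0.0, -1.0]]
force: [0.7, 0.1, 0.1]
gripper_width: 0.039
finger_force: 30.3
```

Emit:
{"fn": "play_rows", "kwargs": {"increments": [{"linear":[0,0,-2],"yaw":0,"claw":3.0},{"linear":[0,0,-4],"yaw":0,"claw":3.0},{"linear":[0,0,-6],"yaw":0,"claw":3.0},{"linear":[0,0,-7.5],"yaw":0,"claw":3.0},{"linear":[0,0,-8],"yaw":0,"claw":3.0}]}}

```text
time: 4.7
eef_pos: [0.4582, -0.1697, 0.2525]
tool_rot: [[0.005, 1.0, 0.003], [1.0, -0.005, -0.001], [-0.001, 0.003, -1.0]]
force: [0.1, 0.6, -1.6]
gripper_width: 0.039
finger_force: 30.3
```

```bash
python3 go.py .464 .179 .25
python3 - <<'E'
from h import *
s=cam('side')['frame']; cv2.imwrite('pics/s2.png',cv2.resize(s[60:300,240:560],(640,480)))
E
```

```text
t 4.7 pos [ 0.4582 -0.1697  0.2525] yaw 89.72 tilt [-0.0014  0.0026 -1.    ] cm [34.87  0.41  0.2 ] F [ 0.14  0.57 -1.61] w 0.039 30.26873921044171
```

View pics/s2.png

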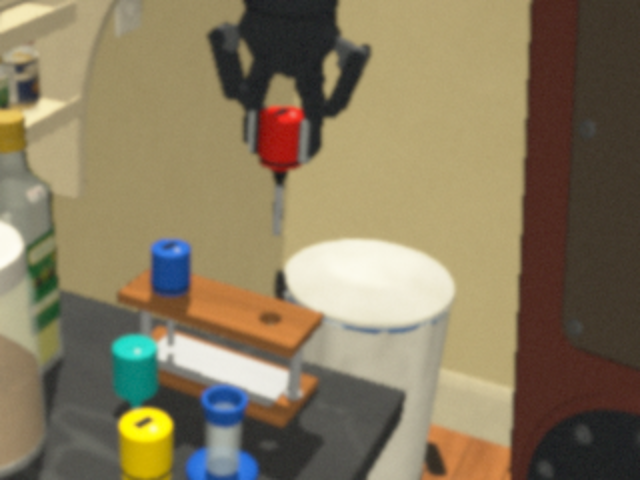

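The probe is held upright: head at side (381,127), stem tip at (379,177). The rack hole is empty and blue and yellow are undisturbed. Next is the carry to the red tube.

Emit:
{"fn": "play_rows", "kwargs": {"increments": [{"linear":[2,0,0],"yaw":0,"claw":3.0},{"linear":[5.5,0.1,0],"yaw":0,"claw":3.0},{"linear":[9.5,0.2,0],"yaw":0,"claw":3.0},{"linear":[13.5,0.2,0],"yaw":0,"claw":3.0},{"linear":[17.5,0.2,0],"yaw":0,"claw":3.0}]}}

```text
time: 5.25
eef_pos: [0.4597, 0.0071, 0.2498]
tool_rot: [[0.005, 1.0, -0.001], [1.0, -0.005, 0.0], [0.0, -0.001, -1.0]]
force: [0.7, -0.3, -1.2]
gripper_width: 0.0388
finger_force: 30.3
```

Emit:
{"fn": "play_rows", "kwargs": {"increments": [{"linear":[4,0,0],"yaw":0,"claw":3.0},{"linear":[8,0.1,0],"yaw":0,"claw":3.0},{"linear":[12,0.1,0],"yaw":0,"claw":3.0},{"linear":[15,0.2,0],"yaw":0,"claw":3.0},{"linear":[17,0.2,0],"yaw":0,"claw":3.0}]}}

```text
time: 5.75
eef_pos: [0.4625, 0.1776, 0.2497]
tool_rot: [[0.003, 1.0, -0.001], [1.0, -0.003, 0.0], [0.0, -0.001, -1.0]]
force: [0.0, -0.7, -0.0]
gripper_width: 0.0393
finger_force: 30.3
```

Emit:
{"fn": "play_rows", "kwargs": {"increments": [{"linear":[0,0,0],"yaw":0,"claw":3.0},{"linear":[0,0,0],"yaw":0,"claw":3.0},{"linear":[0,0,0],"yaw":0,"claw":3.0},{"linear":[0,0,0],"yaw":0,"claw":3.0}]}}

```text
time: 6.15
eef_pos: [0.4632, 0.1747, 0.2502]
tool_rot: [[0.006, 1.0, -0.0], [1.0, -0.006, -0.0], [-0.0, -0.0, -1.0]]
force: [-0.1, 0.1, 0.1]
gripper_width: 0.0392
finger_force: 30.3
```

```bash
python3 go.py .464 .179 .18
python3 - <<'E'
from ell import *
d=cam('wrist'); p=np.array([.464,.179,.085]); print(proj(d,p),blobs(d,'red',200))
a=d['frame']; s=cam('side'); print(proj(s,p)); x=s['frame']
cv2.imwrite('pics/w3.png',np.hstack([cv2.resize(a,(400,300)),cv2.resize(x[200:440,140:460],(400,300))]))
cv2.imwrite('pics/w3f.png',a);cv2.imwrite('pics/s3f.png',x)
E
```

```text
t 6.15 pos [0.4632 0.1747 0.2502] yaw 89.64 tilt [-2.e-04 -2.e-04 -1.e+00] cm [0.43 0.08 7.02] F [-0.15  0.07  0.14] w 0.0392 30.27361955435481
(np.float64(321.3056556332596), np.float64(220.859527264892)) [([43, 5, 19, 34, 281], [52.5, 20.9]), ([93, 37, 28, 33, 225], [106.5, 53.4]), ([174, 36, 18, 24, 244], [181.9, 47.9]), ([295, 177, 56, 64, 2101], [322.7, 205.7]), ([0, 269, 73, 146, 5926], [32.0, 344.4]), ([267, 274, 108, 132, 10207], [320.4, 339.9])]
(np.float64(265.9620866371394), np.float64(337.2646584186111))
```

View pics/w3.png

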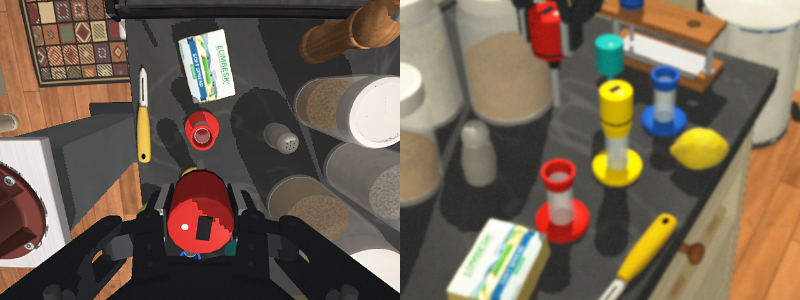

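The wrist half shows the red tube ahead at (203,135) in the crop, about (325,216) full size, with the held head at (203,215). The side half shows the stem hanging up and right of the red collar. I'll enlarge both to refine the mouth and the stem.

```bash
python3 - <<'E'
from h import *
w=cv2.imread('pics/w3f.png');s=cv2.imread('pics/s3f.png')
cv2.imwrite('pics/c3.png',np.hstack([cv2.resize(w[170:250,285:365],(400,400),interpolation=cv2.INTER_CUBIC),cv2.resize(s[200:300,210:310],(400,400),interpolation=cv2.INTER_CUBIC)]))
E
```

```text
(no output)
```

View pics/c3.png

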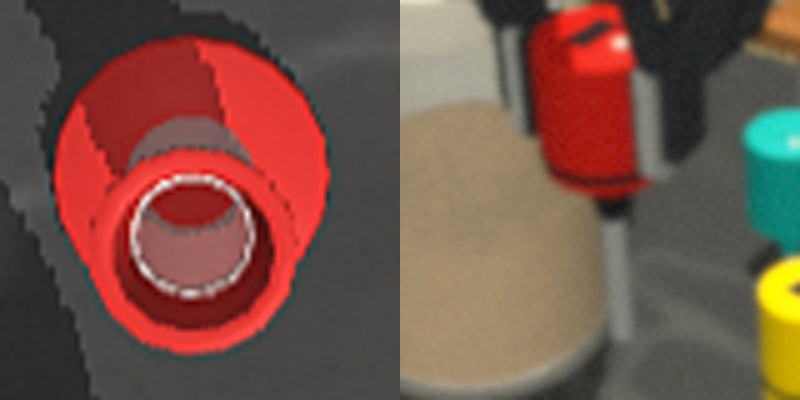

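```bash
python3 - <<'E'
from h import *
d=cam('wrist');s=cam('side');t=cam('top')
print(np.round(get_obs()['eef_pos'],4))
print('wrist mouth',onz(d,323.7,219.6,.0855).round(4)); 
print(meet([ray(d,323.7,219.6),ray(s,266,336.7),ray(t,194.5,268.1)]))
print('tip',onz(s,265,284.4,.1746).round(4), 'expected px of tip', proj(s,np.array([*get_obs()['eef_pos'][:2],.1746])))
E
python3 go.py .464 .179 .18
```

```text
[0.4633 0.1753 0.2504]
wrist mouth [0.4664 0.1805 0.0855]
(array([0.46487988, 0.17949143, 0.08538587]), [np.float64(0.0017623736229345698), np.float64(0.0011823054345170858), np.float64(0.0007826354505208248)])
tip [0.4638 0.1712 0.1746] expected px of tip (np.float64(263.53471755361693), np.float64(286.2509759591696))
t 6.4 pos [0.4633 0.1753 0.2504] yaw 89.68 tilt [ 0.e+00  2.e-04 -1.e+00] cm [0.37 0.07 7.04] F [ 0.54 -0.74 -0.38] w 0.0393 30.273438592557795
```

Emit:
{"fn": "play_rows", "kwargs": {"increments": [{"linear":[0.2,0.1,1.5],"yaw":0,"claw":3.0},{"linear":[0.4,0.1,3.5],"yaw":0,"claw":3.0},{"linear":[0.4,0.1,5.5],"yaw":0,"claw":3.0},{"linear":[0.4,0.1,6.8],"yaw":0,"claw":3.0},{"linear":[0.4,0.1,7.4],"yaw":0,"claw":3.0}]}}

```text
time: 6.9
eef_pos: [0.4636, 0.1794, 0.1752]
tool_rot: [[0.005, 1.0, -0.002], [1.0, -0.005, -0.0], [-0.0, -0.002, -1.0]]
force: [-0.1, -0.2, -0.1]
gripper_width: 0.0392
finger_force: 30.3
```

Emit:
{"fn": "play_rows", "kwargs": {"increments": [{"linear":[0,0,0],"yaw":0,"claw":3.0},{"linear":[0,0,0],"yaw":0,"claw":3.0},{"linear":[0,0,0],"yaw":0,"claw":3.0},{"linear":[0,0,0],"yaw":0,"claw":3.0}]}}

```text
time: 7.3
eef_pos: [0.4646, 0.1797, 0.1769]
tool_rot: [[0.005, 1.0, 0.001], [1.0, -0.005, 0.0], [0.0, 0.001, -1.0]]
force: [0.1, 0.2, -0.3]
gripper_width: 0.0396
finger_force: 30.3
```

```bash
python3 go.py .4645 .179 .091
python3 - <<'E'
from ell import *
s=cam('side'); t=cam('top'); x=s['frame'];y=t['frame']
cv2.imwrite('pics/c4.png',np.hstack([cv2.resize(x[245:365,206:326],(400,400),interpolation=cv2.INTER_CUBIC),cv2.resize(y[230:310,155:235],(400,400),interpolation=cv2.INTER_CUBIC)]))
E
```

```text
t 7.3 pos [0.4646 0.1797 0.1769] yaw 89.72 tilt [ 2.0e-04  1.1e-03 -1.0e+00] cm [-0.07 -0.02  8.59] F [ 0.09  0.16 -0.3 ] w 0.0396 30.282827399787493
```

View pics/c4.png

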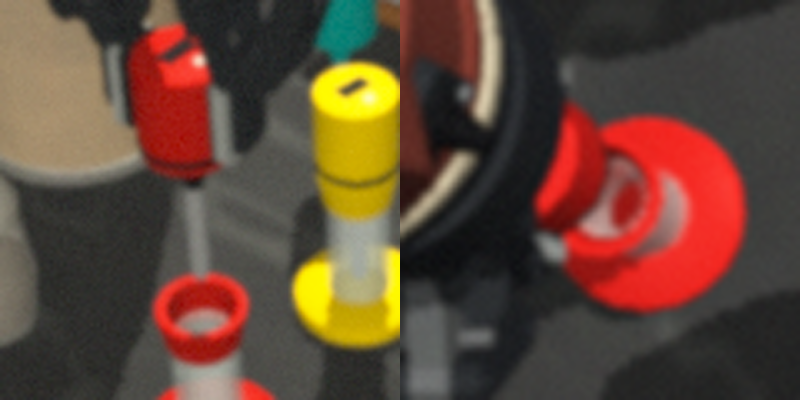

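The side half shows the stem tip at crop (203,275), just above the collar centre (202,310). The head top is at about (176,42), so I'll check whether the lean is real or perspective.

```bash
python3 - <<'E'
from h import *
s=cam('side'); k=120/400
f=lambda a,b:(206+(a+.5)*k-.5,245+(b+.5)*k-.5)
z0=.1769-.0056
for n,c,z in(('top',(176,44),z0+.045),('under',(187,170),z0),('tip',(203,275),z0-.07)):
    print(n,np.round(f(*c),1),'exp',np.round(proj(s,np.array([.4646,.1797,z])),1),onz(s,*f(*c),z).round(4))
print('mouth',np.round(proj(s,np.array([.4646,.1797,.085])),1))
E
```

```text
top [258.4 257.8] exp [258.4 262. ] [0.4696 0.1725 0.2163]
under [261.8 295.6] exp [260.9 289.8] [0.457  0.1887 0.1713]
tip [266.6 327.2] exp [264.5 329. ] [0.4642 0.1754 0.1013]
mouth [265.3 337.4]
```

Tip is about 3 mm toward -y with the head centred, well inside the 30 mm flare and 22 mm bore. I'll shift 1 mm to +y and lower gently.

Emit:
{"fn": "play_rows", "kwargs": {"increments": [{"linear":[0.1,0,0.6],"yaw":0,"claw":3.0},{"linear":[0.1,0,1.4],"yaw":0,"claw":3.0},{"linear":[0.1,0,2.3],"yaw":0,"claw":3.0},{"linear":[0.1,0,3.2],"yaw":0,"claw":3.0},{"linear":[0.1,0,4],"yaw":0,"claw":3.0}]}}

```text
time: 7.95
eef_pos: [0.4638, 0.1806, 0.1351]
tool_rot: [[0.005, 1.0, -0.001], [1.0, -0.005, -0.0], [-0.0, -0.001, -1.0]]
force: [0.2, -0.1, 0.3]
gripper_width: 0.0391
finger_force: 30.3
```

```bash
python3 go.py .4645 .179 .091
```

```text
t 7.95 pos [0.4638 0.1806 0.1351] yaw 89.73 tilt [-2.e-04 -9.e-04 -1.e+00] cm [-0.15  0.07  4.41] F [ 0.21 -0.12  0.3 ] w 0.0391 30.28266281064134
```

Emit:
{"fn": "play_rows", "kwargs": {"increments": [{"linear":[0,0,0.6],"yaw":0,"claw":3.0},{"linear":[0,0,1.2],"yaw":0,"claw":3.0},{"linear":[-0.1,0,1.8],"yaw":0,"claw":3.0},{"linear":[-0.1,0,2.4],"yaw":0,"claw":3.0},{"linear":[-0.1,0,2.9],"yaw":0,"claw":3.0}]}}

```text
time: 8.45
eef_pos: [0.4642, 0.1796, 0.1068]
tool_rot: [[0.005, 1.0, -0.0], [1.0, -0.005, -0.0], [-0.0, -0.0, -1.0]]
force: [-0.4, 1.2, -0.3]
gripper_width: 0.0391
finger_force: 30.3
```

Emit:
{"fn": "play_rows", "kwargs": {"increments": [{"linear":[0,0,0.2],"yaw":0,"claw":3.0},{"linear":[0,0,0.4],"yaw":0,"claw":3.0},{"linear":[0,0,0.6],"yaw":0,"claw":3.0},{"linear":[0,0,0.8],"yaw":0,"claw":3.0},{"linear":[0,0,1.0],"yaw":0,"claw":3.0}]}}

```text
time: 8.95
eef_pos: [0.4643, 0.1796, 0.0973]
tool_rot: [[0.005, 1.0, 0.0], [1.0, -0.005, 0.0], [0.0, 0.0, -1.0]]
force: [0.2, -0.1, -0.4]
gripper_width: 0.0392
finger_force: 30.3
```

```bash
python3 go.py .4645 .179 .091
```

```text
t 8.95 pos [0.4643 0.1796 0.0973] yaw 89.72 tilt [ 0.e+00  3.e-04 -1.e+00] cm [-0.06  0.02  0.63] F [ 0.16 -0.05 -0.36] w 0.0392 30.282820980646648
```

Emit:
{"fn": "play_rows", "kwargs": {"increments": [{"linear":[0,0,0.1],"yaw":0,"claw":3.0},{"linear":[0,0,0.2],"yaw":0,"claw":3.0},{"linear":[0,0,0.3],"yaw":0,"claw":3.0},{"linear":[0,0,0.4],"yaw":0,"claw":3.0},{"linear":[0,0,0.5],"yaw":0,"claw":3.0}]}}

```text
time: 9.45
eef_pos: [0.4642, 0.1796, 0.0923]
tool_rot: [[0.005, 1.0, 0.0], [1.0, -0.005, -0.0], [-0.0, 0.0, -1.0]]
force: [0.1, 0.7, -0.3]
gripper_width: 0.039
finger_force: 30.3
```

Emit:
{"fn": "play_rows", "kwargs": {"increments": [{"linear":[0,0,0.05],"yaw":0,"claw":3.0},{"linear":[0,0,0.1],"yaw":0,"claw":3.0},{"linear":[0,0,0.1],"yaw":0,"claw":3.0}]}}

```text
time: 9.75
eef_pos: [0.4642, 0.1796, 0.0913]
tool_rot: [[0.005, 1.0, -0.0], [1.0, -0.005, 0.0], [0.0, -0.0, -1.0]]
force: [1.0, -0.5, 0.3]
gripper_width: 0.0393
finger_force: 30.3
```

```bash
python3 go.py .4645 .179 .091
```

```text
t 9.75 pos [0.4642 0.1796 0.0913] yaw 89.72 tilt [ 0.e+00 -1.e-04 -1.e+00] cm [-0.06  0.03  0.03] F [ 1.04 -0.48  0.3 ] w 0.0393 30.283040951471776
```

Emit:
{"fn": "play_rows", "kwargs": {"increments": [{"linear":[0,0,0.05],"yaw":0,"claw":3.0},{"linear":[0,0,0.1],"yaw":0,"claw":3.0},{"linear":[0,0,0.1],"yaw":0,"claw":3.0}]}}

```text
time: 10.05
eef_pos: [0.4643, 0.1796, 0.0906]
tool_rot: [[0.005, 1.0, 0.0], [1.0, -0.005, 0.0], [0.0, 0.0, -1.0]]
force: [-0.5, -0.6, 3.9]
gripper_width: 0.0391
finger_force: 30.7
```

Emit:
{"fn": "play_rows", "kwargs": {"increments": [{"linear":[0,0,0.05],"yaw":0,"claw":3.0},{"linear":[0,0,0.1],"yaw":0,"claw":3.0},{"linear":[0,0,0.1],"yaw":0,"claw":3.0}]}}

```text
time: 10.35
eef_pos: [0.4644, 0.1797, 0.0905]
tool_rot: [[0.005, 1.0, 0.001], [1.0, -0.005, 0.0], [0.0, 0.001, -1.0]]
force: [-5.4, -0.8, 16.7]
gripper_width: 0.039
finger_force: 31.9
```

```bash
python3 go.py .4645 .179 .091
```

```text
t 10.35 pos [0.4644 0.1797 0.0905] yaw 89.72 tilt [ 2.e-04  8.e-04 -1.e+00] cm [-0.07  0.01 -0.05] F [-5.35 -0.81 16.73] w 0.039 31.887717453064397
```

Contact came at TCP z 0.0906, the predicted seating height. I'll relieve the push, then release slowly.

Emit:
{"fn": "play_rows", "kwargs": {"force": 20, "increments": [{"linear":[0,0,-0.1],"yaw":0,"claw":3.5},{"linear":[0,0,-0.1],"yaw":0,"claw":3.9},{"linear":[0,0,-0.1],"yaw":0,"claw":4.1},{"linear":[0,0,-0.1],"yaw":0,"claw":4.4},{"linear":[0,0,-0.1],"yaw":0,"claw":4.8}]}}

```text
time: 10.85
eef_pos: [0.4641, 0.1796, 0.0901]
tool_rot: [[0.005, 1.0, -0.0], [1.0, -0.005, -0.0], [-0.0, -0.0, -1.0]]
force: [-0.8, 0.1, 0.1]
gripper_width: 0.0481
finger_force: 0.0
```

Emit:
{"fn": "play_rows", "kwargs": {"increments": [{"linear":[0,0,-0.1],"yaw":0,"claw":5.5},{"linear":[0,0,-0.1],"yaw":0,"claw":6.2},{"linear":[0,0,-0.1],"yaw":0,"claw":7},{"linear":[0,0,-0.1],"yaw":0,"claw":7},{"linear":[0,0,-0.1],"yaw":0,"claw":7}]}}

```text
time: 11.35
eef_pos: [0.4642, 0.1796, 0.0913]
tool_rot: [[0.005, 1.0, 0.0], [1.0, -0.005, -0.0], [-0.0, 0.0, -1.0]]
force: [-0.6, 0.4, -0.0]
gripper_width: 0.0697
finger_force: 0.0
```

```bash
python3 go.py .4645 .179 .22
```

```text
t 11.35 pos [0.4642 0.1796 0.0913] yaw 89.72 tilt [-0.  0. -1.] cm [ -0.06   0.03 -12.87] F [-0.56  0.37 -0.04] w 0.0697 0.0
```

Free of contact. Next I retreat upward, and a little toward the robot so the cameras can see.

Emit:
{"fn": "play_rows", "kwargs": {"increments": [{"linear":[0,0,-1],"yaw":0,"claw":7},{"linear":[0,0,-3],"yaw":0,"claw":7},{"linear":[0,0,-6],"yaw":0,"claw":7},{"linear":[0,0,-9],"yaw":0,"claw":7},{"linear":[0,0,-12],"yaw":0,"claw":7}]}}

```text
time: 11.85
eef_pos: [0.4641, 0.1796, 0.2133]
tool_rot: [[0.005, 1.0, 0.001], [1.0, -0.005, 0.0], [0.0, 0.001, -1.0]]
force: [-0.2, 0.3, -1.1]
gripper_width: 0.0702
finger_force: 0.0
```

Emit:
{"fn": "play_rows", "kwargs": {"increments": [{"linear":[0,-2,-2],"yaw":0,"claw":7},{"linear":[0,-5,-3],"yaw":0,"claw":7},{"linear":[0,-9,-3],"yaw":0,"claw":7},{"linear":[0,-12,-3],"yaw":0,"claw":7},{"linear":[0,-12,-3],"yaw":0,"claw":7}]}}

```text
time: 12.35
eef_pos: [0.3409, 0.1801, 0.2421]
tool_rot: [[0.004, 1.0, -0.001], [1.0, -0.004, 0.0], [0.0, -0.001, -1.0]]
force: [0.2, -0.1, 0.0]
gripper_width: 0.07
finger_force: 0.0
```

```bash
python3 go.py .4645 .179 .22; python3 - <<'E'
from h import *
s=cam('side');t=cam('top')
cv2.imwrite('pics/end.png',np.hstack([cv2.resize(s['frame'][160:400,200:440],(400,400)),cv2.resize(t['frame'][170:320,150:300],(400,400))]))
print('expected head top px',proj(s,np.array([.4642,.179,.13])),proj(t,np.array([.4642,.179,.13])))
E
```

```text
t 12.35 pos [0.3409 0.1801 0.2421] yaw 89.8 tilt [ 1.e-04 -6.e-04 -1.e+00] cm [-0.06 12.36  2.2 ] F [ 0.23 -0.1   0.04] w 0.07 0.0
expected head top px (np.float64(263.64012899184667), np.float64(313.26159454780253)) (np.float64(188.61302815728357), np.float64(265.32678709317486))
```

View pics/end.png

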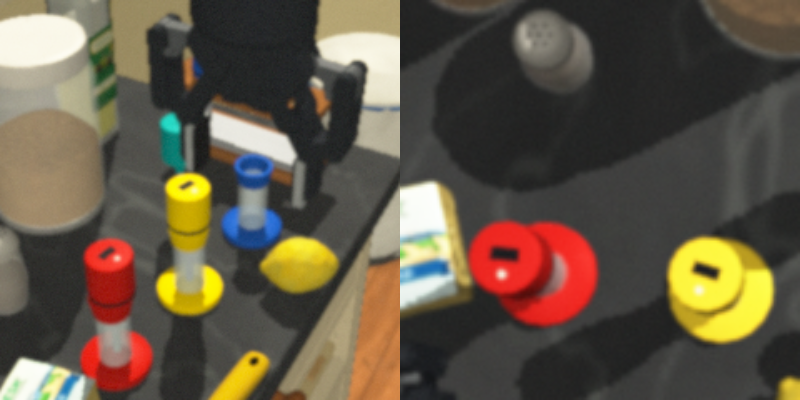

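The red probe sits upright with its head on the collar, looking just like the yellow one. Its head top is at crop (109,250), which is side (265,310), close to the expected (264,313). Yellow is undisturbed.

```bash
python3 -c "
from bench import finish_job
print(finish_job())"
```

```text
the job is handed in; nothing more can be done
None
```

The red thermometer is in the red-collared tube with its head seated on the collar and released, the blue and yellow ones were not touched, and the job was handed in at about 12 s of the 42 s allowed.

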